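# Shut the saw and its extractor down before a blade change

### The arm

A 7-joint arm with a two-finger parallel gripper is mounted at the origin on a cart in front of the work surface, level with it; the furniture and walls round the work are solid. World frame = base frame: x ahead of the robot, y to its left, z up, the work surface at z = 0. Lengths are in m, angles in rad, forces in N, time in s.
With the tool pointing down it reaches from about 0.4 to 0.9 m from the base axis. Payload 5.6 kg.
Tool frame: the origin (TCP) lies at the centre of the arm's flange, where the gripper is bolted on; the fingertips stand 190 mm ahead of it and the grasp point (between the pads) lies 171 mm ahead of it; z points along the fingers, y is the line along which they close (so a half turn about z gives the same grasp; the last joint's range is limited). The gripper opens to 92 mm and grips with 3 to 60 N. Pads are 20 mm wide; open, the fingers measure 128 mm over their backs; the gripper's body (75 mm by 189 mm) begins 69 mm behind the grasp point.
Start: joints at [1.195, 0.468, -0.012, 1.603, 0.006, 1.071, -0.056], TCP at [0.212, -0.614, 0.405] pointing down, gripper open.
Joint ranges: [-2.53, 2.53], [-0.31, 2.02], [-1.57, 1.55], [0.28, 2.44], [-1.29, 4.43], [0.15, 1.84], [-2.92, 2.92]. Speed limits (rad/s): [2.57, 2.57, 3.14, 3.14, 3.14, 3.14, 3.14].

### API

Orientations are given as a 3x3 rotation matrix whose columns are the frame's x, y, z axes.
In Python, from bench import telemetry, viewer, env gives the robot as it stands. The module is installed in compiled form; this text tells all that it offers.
- The arm moves only by the shell command python3 -m inch 'ROWS'. ROWS is JSON, a list of rows, each a list of 3 entries, a list of its own where there are three numbers: the shift along the tool's x, y, z in units of 0.12 m (1.0 is 0.12 m), then the turn, a rotation vector about the tool's x, y, z in units of 2 pi rad (1.0 is 2 pi rad), then the opening, from 0 (shut) to 1 (fully open). A call has 1 to 12 rows; each row is the pose to reach, as a shift and turn from the pose commanded when the call began, along the tool's axes at that moment, turning the shorter way round; what a row does not reach only later rows make up. A row lasts 1/8 s, in which the tool goes at most 62.5 mm and 10.7 degrees, less where a joint would pass 70% of its speed; a pose out of reach is approached as far as the arm can. A call with a number of a shift or a turn outside -1 to 1 is refused whole. A call with a gripper value outside its range is refused whole. The fingers move at their own pace and stop on an object; the grip force is fixed at half the most. Time passes only in rows, so rows that repeat a pose let the fingers close. It gives the time, the measured TCP pose, the force, the opening and the grip force at its end, in the units of the state.
- telemetry.observe(): the state, without advancing time (a new reading comes with each control period).
- viewer.get_image(name): name is "scene" or "top"; returns the picture (480x640x3 uint8, blue, green, red); there is no depth.
- viewer.get_calibration(name): a dict with "intrinsics" (3x3 intrinsics, pixels), "T" (4x4, takes a point from camera to world coordinates). Camera axes: x right, y up, looking along -z (the intrinsics and any distortion apply to the point x, -y, -z); pixel columns grow to the right and rows downward; lengths in m; the calibration is good to about 2 mm. A picture is of the moment at which its call begins. get_calibration takes no time and is no camera call.
- env.hand_in(): hands the job in; it is judged then, once.
Trained networks look in the newest picture that a camera, given by its name, has taken for a name from the list of things; names that differ only in an ending like _2 or _b are one class to them, and where a whole thing is asked for, a point or a joint stands for the part that bears it (a point fixed in the world has none). Each returns a list of dicts, best first, with "score" (0 to 1); they miss things now and then, are a little off and sometimes report something else, mostly with a low value. They report only what shows in the picture. A call takes as long as a camera call.
- viewer.recognise(camera, name): "extent" ([centre column, centre row, width, height] in pixels, round what is visible of it).
- viewer.outline_of(camera, name): "region" (480x640 bool, what is visible of it) and "extent" ([centre column, centre row, width, height] in pixels, round what is visible of it).
The state is a dict: "time_s": time; "joint_positions": joint angles; "joint_velocities": joint speeds; "tau": joint torques, N m; "ee_pos": TCP position; "tcp_rot": TCP orientation; "contact_force": force on the tool from outside, world axes, zero at the start; "ft_torque": the same for the moment, N m; "grip_width": opening from 0.0 (shut) to 1.0 (fully open); "grip_force": force on a finger pad.
Only numpy, scipy, OpenCV 4.12 (cv2) and the standard library are available. Lean on these libraries where they do the work, as an engineer would, in place of code of your own. Each camera call takes 0.05 s, during which the arm holds its last target. There are 200 camera calls.

### The job

The saw's blade is about to be changed, so shut the machine down at the two radio switch boxes on its table; it is all pressing and pushing with the closed fingers, nothing needs to be gripped. Press the saw's round stop button down until it stays in, let the dust extractor run on for three seconds to clear the last dust, then press the raised half of the rocker on the smaller square box so that it tips over to off, and last of all swing the open hinged cover down over the saw's two buttons and press its free edge down until the catch snaps shut. Pick nothing up, and leave the tools round the boxes where they lie.

Things in the scene. Friction and masses are not known exactly. Their poses are not given: they have to be found in the camera images.
- saw_station: the saw's switch station, in the left or right half of the table: fixed grey metal box 124 (x) x 154 (y) x 56 mm high. Origin: centre of its underside, on the table; x points from front (catch) to back (hinge), y to its left, z up; yaw up to 0.45 rad. On top a round stop and a square start button, and a hinged cover, open at first. A stub aerial on its left side (x 30, y 85 mm) rises to z = 104 mm
- stop_top (a point): top centre of the round stop button (37 mm across), at station x = -16, y = +34 mm; z = 72 mm when up (start), 65 mm when pressed in. It takes about 5 N, snaps over half way and stays down
- saw_stop (a joint): travel of the stop button in m: 0 up (saw running, the start), 0.007 pressed in and latched
- start_top (a point): top centre of the square start button (26 x 26 mm), at station x = -16, y = -34 mm; interlocked with the stop: it is down (z = 65 mm) at first and pops up (z = 72 mm) when the stop is pressed. Not to be pressed: that would start the saw again
- button_cover (a joint): angle of the hinged cover in rad: 0 shut, 2.0 fully open; starts at 1.5 to 1.75. The hinge is stiff (0.05 N m), so the cover stays where it is left. In the last 0.1 rad a nose on its free edge must pass a sprung roller in the box's front: press the free edge down with 4 to 8 N until it snaps to 0
- cover_hinge (a point): middle of the cover's hinge pin, at station x = +50 mm, z = 59.5 mm; the pin runs along the station's y axis
- cover_edge (a point): point on the cover's outside face near its free edge, mid-width: 86 mm from the pin along the cover, 25 mm off the pin's plane. The cover is a shallow pan 97 mm long, 132 wide. Shut, this face is level at z = 85 mm and the point at station x = -36 mm. Open, the face looks to the back, away from the robot: push on it from behind towards the station's front, then down
- extractor_switch: the dust extractor's switch, in the other half of the table: fixed white square box 86 x 86 mm, 43 mm high (47.5 at the frame round the rocker). Origin: centre of its underside, on the table; x points from its front to its back, z up; yaw up to 0.45 rad. In its top a grey rocker, 56 mm long in x and 36 mm wide in y, rocks about its middle (z = 52.5 mm)
- rocker_off_half (a point): point on top of the rocker's front half, 21 mm in front of its pivot: z = 58 mm when this half is raised (extractor on, at first), 51 mm when pressed (off). Pressed here with about 6 N the rocker snaps over half way and stays; its top ends 2 to 5 mm above the frame
- extractor_rocker (a joint): angle of the rocker in rad: 0 on (front half raised, the start), 0.34 off (front half down, back half raised)
- chisel_wide: bystander, loose: wood chisel, 255 mm long, 28 mm wide, lying between the two switch boxes; origin under its middle
- wax_tin: bystander, loose: round black tin, 78 mm across, 36 mm high; origin under its middle
- sanding_block: bystander, loose: wooden sanding block 108 x 64 x 34 mm; origin under its middle
- notepad: bystander, loose: notebook 148 x 109 x 14 mm, lying flat; origin under its middle
- pencil_red: bystander, loose: pencil 152 mm long, 8 mm thick, at the right; origin under its middle
- tape_measure: bystander, loose: tape measure 88 x 33 x 66 mm, standing at the left; origin under its middle

How it is judged:
By the outcome, as a careful person would: the job done as asked, in the order asked, and still so for the second after the job is handed in, with the robot touching nothing.
It also fails if it takes over 72 s, if anything falls off the work surface, if the arm or the gripper's body presses on something with over 40 N, if the wrist force passes 120 N, or if a joint passes its speed limit or range.

## Working session

There is one attempt and no reset: what is moved stays moved. The work goes in short steps, Python scripts to look and compute and a shell command to move; the robot and the scene stay as the last step left them, time stands still between calls to the robot, and variables do not carry over. Pictures are saved under pics/ and viewed, at most 10 in all, crops included, and the job is handed in when it is done.

```bash
mkdir -p pics; cat > h.py <<'E'
import numpy as np, cv2
from bench import telemetry, viewer, env
def cal(c):
    k=viewer.get_calibration(c); return np.array(k["intrinsics"]),np.array(k["T"]),k
def ray(c,u,v,z):
    K,T,_=cal(c); d=np.linalg.inv(K)@[u,v,1]; d=T[:3,:3]@[d[0],-d[1],-d[2]]; o=T[:3,3]
    return o+d*(z-o[2])/d[2]
def proj(c,P):
    K,T,_=cal(c); p=np.linalg.inv(T)@np.append(P,1); q=K@[p[0],-p[1],-p[2]]; return q[:2]/q[2]
E
python3 - <<'E'
from h import *
np.set_printoptions(precision=4,suppress=True)
for c in("top","scene"):
    cv2.imwrite(f"pics/{c}0.png",viewer.get_image(c)); k=cal(c); print(c,k[0],k[1],[x for x in k[2]])
    for n in("saw_station","stop_top","start_top","button_cover","extractor_switch","extractor_rocker"):
        r=viewer.outline_of(c,n)[:2]
        for q in r:
            m=q["region"].astype(np.uint8); b=cv2.minAreaRect(cv2.findNonZero(m)) if m.any() else 0
            print(n,round(q["score"],2),np.round(q["extent"],1),b)
s=telemetry.observe();print(s["time_s"],s["ee_pos"],s["tcp_rot"],s["grip_width"],s["contact_force"])
E
```

```text
top [[547.1126   0.     314.2181]
 [  0.     547.1126 227.2212]
 [  0.       0.       1.    ]] [[ 0.0078  0.9917 -0.1287  0.3781]
 [-0.9996  0.0115  0.0275  0.044 ]
 [ 0.0287  0.1284  0.9913  1.4034]
 [ 0.      0.      0.      1.    ]] ['intrinsics', 'T']
saw_station 0.76 [252.1 254.8  70.4  70.6] ((251.54505920410156, 252.4185333251953), (69.81442260742188, 63.236793518066406), 2.38594388961792)
stop_top 0.69 [240.2 264.2  13.1  12.9] ((239.5, 264.0), (16.0, 15.0), 90.0)
start_top 0.62 [268.4 265.4   9.1  10.7] ((268.0, 265.5), (9.0, 8.0), 90.0)
start_top 0.46 [253.2 254.7  70.7  68.9] ((252.5, 253.5), (63.0, 69.0), 90.0)
button_cover 0.73 [251.4 232.3  56.8  17.3] ((252.86380004882812, 230.51966857910156), (58.23929977416992, 17.9467716217041), 3.094058036804199)
button_cover 0.54 [455.3 213.6   6.8  53.3] ((453.5054626464844, 213.55206298828125), (49.3588752746582, 3.0882015228271484), 83.9909896850586)
extractor_switch 0.98 [375.6 276.4  44.5  43.3] ((375.4118347167969, 275.6470947265625), (34.440059661865234, 34.92512893676758), 75.96376037597656)
extractor_switch 0.63 [378.9 27
[... 727 characters left out ...]
 14.0), 90.0)
button_cover 0.93 [306.8 256.7  43.3  58.4] ((305.70001220703125, 255.39999389648438), (49.35605239868164, 43.133514404296875), 81.8698959350586)
extractor_switch 0.66 [306.1 255.8  43.8  58.5] ((305.8960266113281, 254.96041870117188), (51.443424224853516, 41.19453811645508), 84.2894058227539)
extractor_switch 0.58 [397.8 246.9  32.8  28.9] ((395.4151306152344, 246.90321350097656), (32.91017150878906, 27.244884490966797), 11.888657569885254)
extractor_rocker 0.64 [396.7 238.9  13.8   8.9] ((396.0, 238.0), (6.0, 18.0), 90.0)
0.7 [ 0.2123 -0.6144  0.4048] [[ 0.9451  0.3267  0.    ]
 [ 0.3267 -0.9451 -0.0002]
 [-0.      0.0002 -1.    ]] 1.0003222885691396 [ 0.2531  0.1999 -0.1817]
```

View pics/top0.png

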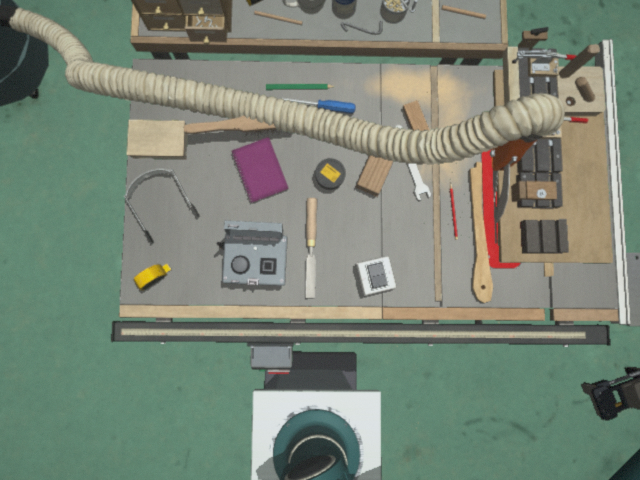

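View pics/scene0.png

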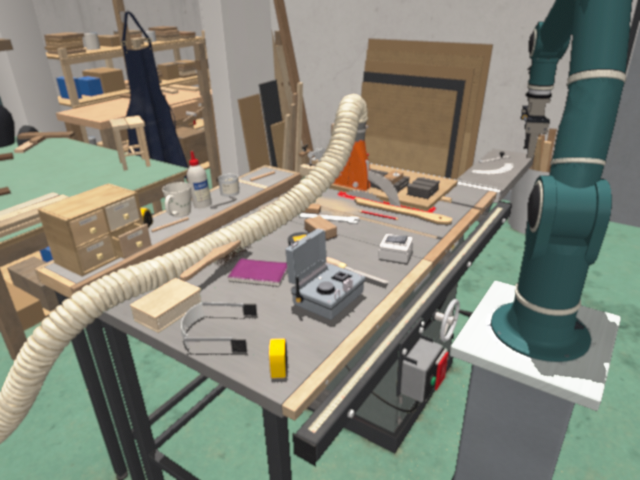

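The top view shows the station around (253,255) with the stop at (240,264), the start at (268,266) and the cover upright at (252,231). The extractor box is at (376,276), and a hose hangs across rows 60–160. The scene view agrees: the cover is open and the table around the boxes is clear.

```bash
python3 - <<'E'
from h import *
np.set_printoptions(precision=4,suppress=True)
a=[];ex=[]
for i in range(3):
    im=viewer.get_image("top")
    a.append([viewer.recognise("top",n)[0]["extent"][:2] for n in("stop_top","start_top","extractor_rocker")])
print(np.round(a,1))
m=np.mean(a,0); S=ray("top",*m[0],.072);G=ray("top",*m[1],.065);R=ray("top",*m[2],.053)
d=S-G; print("stop",S,"start",G,"dist",np.hypot(*d[:2]),"yaw",np.arctan2(-d[0],d[1]),"rocker",R)
# white box outline
m=viewer.outline_of("top","extractor_switch")[0]["region"].astype(np.uint8)
print(cv2.boxPoints(cv2.minAreaRect(cv2.findNonZero(m))))
c1=cv2.resize(im[212:297,215:295],None,fx=5,fy=5,interpolation=cv2.INTER_CUBIC)
c2=cv2.resize(im[250:303,350:403],(425,425),interpolation=cv2.INTER_CUBIC)[:, :400]
cv2.imwrite("pics/crop.png",np.hstack([c1,c2]))
for n in("wax_tin","notepad","chisel_wide","tape_measure","pencil_red"):
    e=viewer.recognise("top",n); print(n,ray("top",*e[0]["extent"][:2],.02) if e else 0)
for uv in((253,120),(380,150)): print([ray("top",*uv,z) for z in(0,.3,.5)])
E
```

```text
Traceback (most recent call last):
IndexError: list index out of range
```

```bash
python3 - <<'E'
from h import *
np.set_printoptions(precision=4,suppress=True)
def rec(n):
    for i in range(4):
        e=viewer.recognise("top",n)
        if e: return e[0]["extent"][:2]
    return [np.nan]*2
a=[]
for i in range(3):
    im=viewer.get_image("top")
    a.append([rec(n) for n in("stop_top","start_top","extractor_rocker")])
print(np.round(a,1))
m=np.nanmedian(a,0); S=ray("top",*m[0],.072);G=ray("top",*m[1],.065);R=ray("top",*m[2],.053)
d=S-G; print("stop",S,"start",G,"dist",np.hypot(*d[:2]),"yaw",np.arctan2(-d[0],d[1]),"rocker",R)
e=viewer.outline_of("top","extractor_switch")
if e: print(cv2.boxPoints(cv2.minAreaRect(cv2.findNonZero(e[0]["region"].astype(np.uint8)))))
c1=cv2.resize(im[212:297,215:295],None,fx=5,fy=5,interpolation=cv2.INTER_CUBIC)
c2=cv2.resize(im[250:303,350:403],(425,425),interpolation=cv2.INTER_CUBIC)[:, :400]
cv2.imwrite("pics/crop.png",np.hstack([c1,c2]))
for n in("wax_tin","notepad","chisel_wide","tape_measure"):
    print(n,ray("top",*rec(n),.02))
for uv in((253,120),(380,150)): print([ray("top",*uv,z) for z in(0,.3,.5)])
E
```

```text
[[[375.1 177.2]
  [312.2 248.3]
  [377.4 277.1]]

 [[377.1 277. ]
  [  nan   nan]
  [376.9 277.4]]

 [[240.9 263.3]
  [253.2 253.2]
  [376.5 277.9]]]
stop [ 0.4638 -0.1424  0.072 ] start [0.4928 0.0836 0.065 ] dist 0.2278667468196757 yaw 3.013974319794882 rocker [ 0.4303 -0.1493  0.053 ]
[[354.0001 263.    ]
 [388.1177 254.4706]
 [396.5295 288.1176]
 [362.4118 296.6471]]
wax_tin [ 0.6975 -0.0406  0.02  ]
notepad [0.6998 0.1504 0.02  ]
chisel_wide [0.5096 0.0109 0.02  ]
tape_measure [0.4236 0.4074 0.02  ]
[array([0.8445, 0.1693, 0.    ]), array([0.7448, 0.1425, 0.3   ]), array([0.6783, 0.1247, 0.5   ])]
[array([ 0.7683, -0.1674,  0.    ]), array([ 0.6849, -0.1222,  0.3   ]), array([ 0.6293, -0.0921,  0.5   ])]
```

View pics/crop.png

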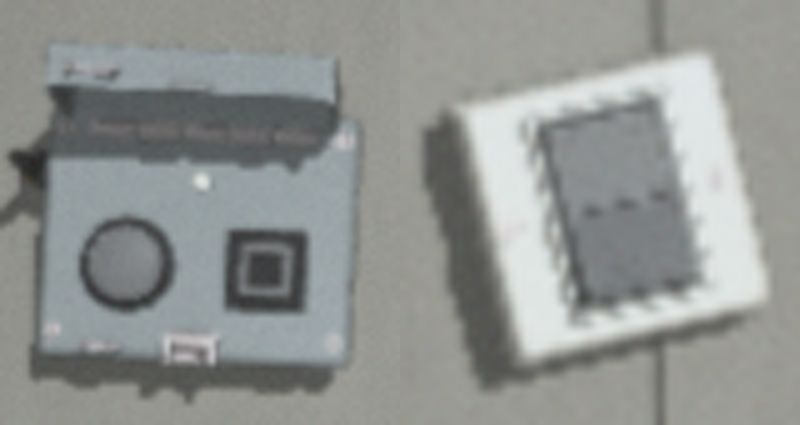

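The crops give these pixel positions:
- **Stop:** (240.0,264.6).
- **Start:** (268.0,265.6).
- **Station top corners:** front left (222.5,282.6), front right (284.2,285), back right (286,236).
- **Extractor top corners:** (356.4,262.6), (387.9,256.4), (395.4,286.9), (364.5,295).
- **Rocker centre:** (376.9,275).

```bash
python3 - <<'E'
from h import *
np.set_printoptions(precision=4,suppress=True)
L=lambda x,y:(215+x/5-.4,212+y/5-.4)
R=lambda x,y:(350+(x-400)/8.02-.45,250+y/8.02-.45)
def fit(obj,pix):
    w=np.array([ray("top",*p,o[2])[:2] for o,p in zip(obj,pix)]); o=np.array(obj)[:,:2]
    oc,wc=o-o.mean(0),w-w.mean(0)
    a=np.arctan2((oc[:,0]*wc[:,1]-oc[:,1]*wc[:,0]).sum(),(oc*wc).sum())
    M=np.array([[np.cos(a),-np.sin(a)],[np.sin(a),np.cos(a)]]); t=w.mean(0)-M@o.mean(0)
    print("yaw",a,"org",t,"res mm",1e3*(w-(o@M.T+t))); return a,t,M
st=fit([(-.016,.034,.072),(-.016,-.034,.065),(-.062,.077,.056),(-.062,-.077,.056),(.062,-.077,.056)],[L(127,265),L(267,270),L(40,355),L(348,367),L(358,122)])
ex=fit([(.043,.043,.043),(.043,-.043,.043),(-.043,-.043,.043),(-.043,.043,.043),(0,0,.0525)],[R(455,105),R(708,55),R(768,300),R(520,365),R(620,204)])
np.savez("fit.npz",sa=st[0],so=st[1],ea=ex[0],eo=ex[1])
W=lambda f,x,y:f[2]@[x,y]+f[1]
print("stop",W(st,-.016,.034),"cover_edge",W(st,-.036,0),"behind",W(st,.11,0),"off",W(ex,-.021,0))
# check in scene
print("scene stop/start/rocker",proj("scene",[*W(st,-.016,.034),.072]),proj("scene",[*W(st,-.016,-.034),.065]),proj("scene",[*ex[1],.053]))
for uv in((253,105),(330,130),(400,150)):
    print(uv,[(z,ray("top",*uv,z)[:2].round(2),proj("scene",ray("top",*uv,z)).round()) for z in(.1,.2,.3,.4,.5,.6)])
E
```

```text
yaw -0.028750249929110697 org [0.4728 0.1527] res mm [[-0.256  -0.8466]
 [ 0.3314 -0.2575]
 [ 1.138  -2.2322]
 [ 1.0197  1.4601]
 [-2.2331  1.8762]]
yaw 0.23533732849572717 org [ 0.4361 -0.1489] res mm [[-1.0333 -2.6325]
 [-4.7273  1.8688]
 [ 3.0899  3.9845]
 [ 2.5459 -2.5252]
 [ 0.1248 -0.6956]]
stop [0.4578 0.1871] cover_edge [0.4368 0.1537] behind [0.5827 0.1495] off [ 0.4157 -0.1538]
scene stop/start/rocker [326.4726 283.0247] [341.9802 273.1523] [396.3664 237.3452]
(253, 105) [(0.1, array([0.85, 0.16]), array([216., 230.])), (0.2, array([0.81, 0.15]), array([223., 199.])), (0.3, array([0.78, 0.14]), array([232., 165.])), (0.4, array([0.74, 0.13]), array([241., 128.])), (0.5, array([0.7 , 0.13]), array([251.,  87.])), (0.6, array([0.67, 0.12]), array([262.,  42.]))]
(330, 130) [(0.1, array([ 0.79, -0.03]), array([275., 211.])), (0.2, array([ 0.76, -0.02]), array([280., 183.])), (0.3, array([ 0.73, -0.02]), array([285., 152.])), (0.4, array([ 0.69, -0.01]), array([291., 117.])), (0.5, array([ 0.66, -0.01]), array([298.,  79.])), (0.6, array([ 0.63, -0.  ]), array([306.,  37.]))]
(400, 150) [(0.1, array([ 0.74, -0.2 ]), array([319., 195.])), (0.2, array([ 0.71, -0.18]), array([323., 169.])), (0.3, array([ 0.69, -0.16]), array([326., 140.])), (0.4, array([ 0.66, -0.15]), array([330., 109.])), (0.5, array([ 0.63, -0.13]), array([335.,  73.])), (0.6, array([ 0.6 , -0.11]), array([340.,  33.]))]
```

Both boxes fit well: stop at (0.458,0.187), yaw −0.03, and rocker at (0.436,−0.149), yaw 0.235. The scene view agrees with the projected points, and the hose lies low at x > 0.73. Next I approach.

```bash
python3 -m inch '[[[0.4,-0.4,0],[0,0,0],0],[[0.8,-0.8,0],[0,0,0],0],[[1,-1,0],[0,0,0],0],[[1,-1,0],[0,0,0],0]]'
python3 -m inch '[[[0.4,-0.4,0],[0,0,0],0],[[0.8,-0.8,0],[0,0,0],0],[[1,-1,0],[0,0,0],0],[[1,-1,0],[0,0,0],0]]'
```

```text
time_s: 2.5
ee_pos: [0.2888, -0.4587, 0.4052]
tcp_rot: [[0.943, 0.332, 0.001], [0.332, -0.943, 0.001], [0.001, -0.0, -1.0]]
contact_force: [-0.6, -0.3, -0.8]
grip_width: 0.586
grip_force: 0.0
time_s: 3.0
ee_pos: [0.3621, -0.3072, 0.4051]
tcp_rot: [[0.944, 0.331, 0.001], [0.331, -0.944, -0.0], [0.001, 0.0, -1.0]]
contact_force: [0.1, -0.0, -0.6]
grip_width: 0.152
grip_force: 0.0
```

```bash
python3 -m inch '[[[0.4,-0.4,0],[0,0,0.02],0],[[0.8,-0.8,0.2],[0,0,0.04],0],[[1,-1,0.3],[0,0,0.0576],0],[[1,-1,0.4],[0,0,0.0576],0]]'
python3 -m inch '[[[0,-0.5,0],[0,0,0],0],[[0.1,-1,0.1],[0,0,0],0],[[0.1,-1,0.2],[0,0,0],0]]'
python3 -m inch '[[[0,-0.5,0],[0,0,0],0],[[0.1,-1,0.1],[0,0,0],0],[[0.1,-1,0.2],[0,0,0],0],[[0.1,-1,0.2],[0,0,0],0]]'
```

```text
time_s: 3.5
ee_pos: [0.4363, -0.1552, 0.3562]
tcp_rot: [[1.0, -0.025, 0.001], [-0.025, -1.0, 0.0], [0.001, -0.0, -1.0]]
contact_force: [0.3, -1.2, -0.8]
grip_width: 0.005
grip_force: 0.0
time_s: 3.88
ee_pos: [0.4515, -0.0352, 0.3326]
tcp_rot: [[1.0, -0.024, 0.002], [-0.024, -1.0, 0.001], [0.002, -0.001, -1.0]]
contact_force: [0.0, -1.2, 0.1]
grip_width: 0.002
grip_force: 0.0
time_s: 4.38
ee_pos: [0.4661, 0.08, 0.3073]
tcp_rot: [[0.999, -0.032, -0.003], [-0.032, -0.999, -0.002], [-0.003, 0.002, -1.0]]
contact_force: [-0.1, 0.6, -0.8]
grip_width: 0.008
grip_force: 0.0
```

```bash
python3 -m inch '[[[0,-0.45,0],[0,0,0],0],[[-0.1,-0.88,0],[0,0,0],0],[[-0.1,-0.88,0.1],[0,0,0],0],[[-0.1,-0.88,0.25],[0,0,0],0],[[-0.1,-0.88,0.25],[0,0,0],0]]'
python3 - <<'E'
from h import *
im=viewer.get_image("top");cv2.imwrite("pics/t1.png",cv2.resize(im[190:330,170:330],None,fx=4,fy=4))
im=viewer.get_image("scene");cv2.imwrite("pics/s1.png",cv2.resize(im[180:340,240:420],None,fx=4,fy=3.7))
E
```

```text
time_s: 5.0
ee_pos: [0.4574, 0.1854, 0.2775]
tcp_rot: [[0.999, -0.033, -0.003], [-0.033, -0.999, -0.003], [-0.003, 0.003, -1.0]]
contact_force: [-0.1, 0.8, 0.5]
grip_width: 0.005
grip_force: 0.0
```

View pics/s1.png

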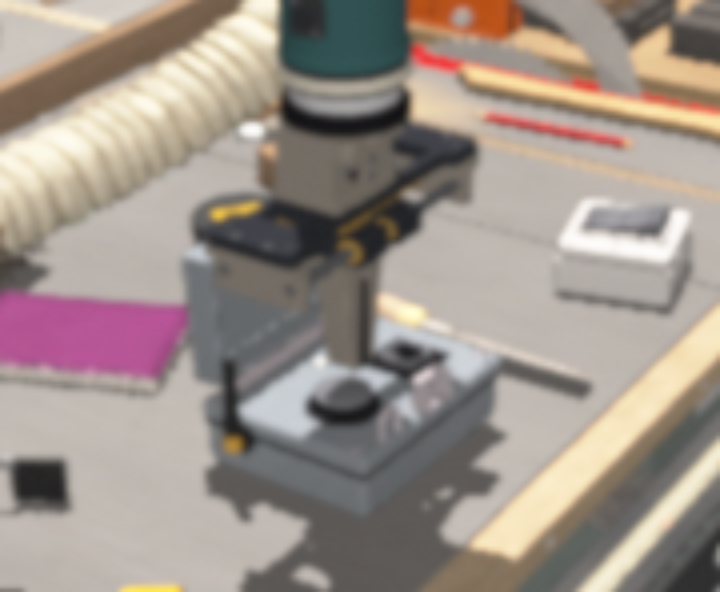

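The scene view shows the fingertips (crop 350,362) right over the stop button (crop 345,395), with the body clear of the cover. I press in small steps.

```bash
python3 -m inch '[[[0.01,-0.02,0.1],[0,0,0],0],[[0.01,-0.02,0.13],[0,0,0],0],[[0.01,-0.02,0.15],[0,0,0],0],[[0.01,-0.02,0.17],[0,0,0],0],[[0.01,-0.02,0.19],[0,0,0],0],[[0.01,-0.02,0.19],[0,0,0],0]]'
```

```text
time_s: 5.85
ee_pos: [0.4583, 0.191, 0.2557]
tcp_rot: [[1.0, -0.029, -0.0], [-0.029, -1.0, 0.0], [-0.0, -0.0, -1.0]]
contact_force: [0.1, -0.0, 0.4]
grip_width: -0.001
grip_force: 0.0
```

```bash
python3 -m inch '[[[0,0,0.015],[0,0,0],0],[[0,0,0.02],[0,0,0],0],[[0,0,0.02],[0,0,0],0]]'
```

```text
time_s: 6.22
ee_pos: [0.4583, 0.1913, 0.2551]
tcp_rot: [[1.0, -0.029, 0.001], [-0.029, -1.0, -0.001], [0.001, 0.001, -1.0]]
contact_force: [-4.4, -2.7, 19.3]
grip_width: 0.005
grip_force: 9.3
```

The button is bottomed at z = 65 mm with 19 N, so I lift and travel to the rocker.

```bash
python3 -m inch '[[[0,0,-0.2],[0,0,0],0],[[0,0,-0.45],[0,0,0],0],[[0,0.5,-0.5],[0,0,0],0],[[0,1,-0.5],[0,0,0],0],[[0,1,-0.5],[0,0,0],0]]'
python3 -m inch '[[[-0.1,0.5,0],[0,0,0],0],[[-0.2,1,0],[0,0,0],0],[[-0.2,1,0],[0,0,0],0]]'
python3 -m inch '[[[0,0.5,0],[0,0,-0.02],0],[[-0.05,0.87,0],[0,0,-0.042],0],[[-0.05,0.87,0],[0,0,-0.042],0],[[-0.05,0.87,0],[0,0,-0.042],0]]'
python3 - <<'E'
from h import *
im=viewer.get_image("top");c1=cv2.resize(im[212:297,215:295],None,fx=5,fy=5)
im=viewer.get_image("scene");c2=cv2.resize(im[220:305,285:365],None,fx=5,fy=5)
cv2.imwrite("pics/s2.png",np.hstack([c1,c2])); print(telemetry.observe()["time_s"])
E
```

```text
time_s: 6.85
ee_pos: [0.4548, 0.0666, 0.3133]
tcp_rot: [[0.999, -0.038, -0.0], [-0.038, -0.999, -0.002], [-0.0, 0.002, -1.0]]
contact_force: [0.4, 0.5, -0.1]
grip_width: 0.004
grip_force: 0.0
time_s: 7.22
ee_pos: [0.4266, -0.0513, 0.3133]
tcp_rot: [[0.999, -0.036, -0.001], [-0.036, -0.999, -0.001], [-0.001, 0.001, -1.0]]
contact_force: [0.5, 0.7, 1.1]
grip_width: 0.008
grip_force: 0.0
time_s: 7.72
ee_pos: [0.419, -0.1506, 0.3134]
tcp_rot: [[0.972, 0.234, 0.0], [0.234, -0.972, 0.001], [0.001, -0.001, -1.0]]
contact_force: [0.7, 0.3, -1.3]
grip_width: 0.002
grip_force: 0.0
7.825
```

View pics/s2.png

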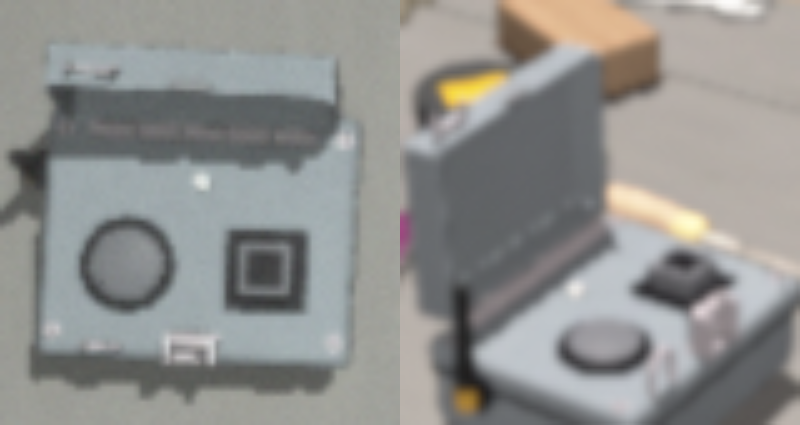

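The picture shows the stop is down (crop 605,345) and the start has popped up (crop 685,275). I hover over the rocker until the three seconds have passed.

```bash
python3 -m inch '[[[-0.02,0.02,0.2],[0,0,0],0],[[-0.02,0.02,0.4],[0,0,0],0],[[-0.02,0.02,0.4],[0,0,0],0],[[-0.02,0.02,0.4],[0,0,0],0],[[-0.02,0.02,0.4],[0,0,0],0],[[-0.02,0.02,0.4],[0,0,0],0],[[-0.02,0.02,0.4],[0,0,0],0],[[-0.02,0.02,0.4],[0,0,0],0],[[-0.02,0.02,0.4],[0,0,0],0],[[-0.02,0.02,0.4],[0,0,0],0],[[-0.02,0.02,0.4],[0,0,0],0],[[-0.02,0.02,0.4],[0,0,0],0]]'
python3 -m inch '[[[0,0,0.04],[0,0,0],0],[[0,0,0.08],[0,0,0],0],[[0,0,0.08],[0,0,0],0],[[0,0,0.08],[0,0,0],0],[[0,0,0.12],[0,0,0],0],[[0,0,0.14],[0,0,0],0]]'
```

```text
time_s: 9.32
ee_pos: [0.4165, -0.1553, 0.2654]
tcp_rot: [[0.973, 0.233, -0.0], [0.233, -0.973, 0.0], [-0.0, -0.0, -1.0]]
contact_force: [0.2, 0.1, -0.4]
grip_width: 0.008
grip_force: 0.0
time_s: 10.07
ee_pos: [0.4165, -0.1554, 0.2486]
tcp_rot: [[0.973, 0.233, -0.0], [0.233, -0.973, -0.0], [-0.0, 0.0, -1.0]]
contact_force: [-2.5, -0.2, 10.2]
grip_width: -0.0
grip_force: 5.1
```

```bash
python3 -m inch '[[[0,0,0.02],[0,0,0],0],[[0,0,0.04],[0,0,0],0],[[0,0,0.05],[0,0,0],0],[[0,0,0.05],[0,0,0],0]]'
```

```text
time_s: 10.58
ee_pos: [0.4166, -0.1552, 0.2425]
tcp_rot: [[0.973, 0.233, 0.0], [0.233, -0.973, 0.0], [0.0, -0.0, -1.0]]
contact_force: [-0.6, -1.0, -0.3]
grip_width: 0.003
grip_force: 0.0
```

```bash
python3 -m inch '[[[0,0,0.012],[0,0,0],0],[[0,0,0.02],[0,0,0],0],[[0,0,0.02],[0,0,0],0]]'
```

```text
time_s: 10.95
ee_pos: [0.4169, -0.1551, 0.2416]
tcp_rot: [[0.973, 0.233, 0.0], [0.233, -0.973, -0.001], [0.0, 0.001, -1.0]]
contact_force: [-5.7, 0.6, 17.9]
grip_width: 0.003
grip_force: 9.1
```

Bottomed at z ≈ 51 mm with 18 N, so the rocker has tipped. I lift off and go round behind the cover.

```bash
python3 -m inch '[[[0,0,-0.3],[0,0,0],0],[[0,0,-0.7],[0,0,0],0],[[0.2,-0.4,-0.9],[0,0,0.02],0],[[0.4,-0.8,-0.9],[0,0,0.042],0],[[0.5,-1,-0.9],[0,0,0.042],0],[[0.5,-1,-0.9],[0,0,0.042],0]]'
python3 -m inch '[[[0.5,0,0],[0,0,0],0],[[1,0,0],[0,0,0],0],[[1,0,0],[0,0,0],0],[[1,0,0],[0,0,0],0]]'
python3 - <<'E'
from h import *
im=viewer.get_image("top");c1=cv2.resize(im[250:303,350:403],(425,425),interpolation=cv2.INTER_CUBIC)[:, :400]
c3=cv2.resize(im[212:297,215:295],None,fx=5,fy=5)
cv2.imwrite("pics/s3.png",np.hstack([c1,c3])); s=telemetry.observe(); print(s["time_s"],s["ee_pos"])
E
```

```text
time_s: 11.7
ee_pos: [0.4473, -0.0226, 0.3484]
tcp_rot: [[1.0, -0.025, 0.001], [-0.025, -1.0, 0.001], [0.001, -0.001, -1.0]]
contact_force: [-0.8, 0.7, -0.5]
grip_width: 0.004
grip_force: 0.0
time_s: 12.2
ee_pos: [0.5661, -0.0292, 0.3473]
tcp_rot: [[1.0, -0.03, -0.002], [-0.03, -1.0, -0.0], [-0.002, 0.0, -1.0]]
contact_force: [0.6, -0.3, 0.9]
grip_width: 0.006
grip_force: 0.0
12.25 [ 0.56582066 -0.02893687  0.34770337]
```

View pics/s3.png

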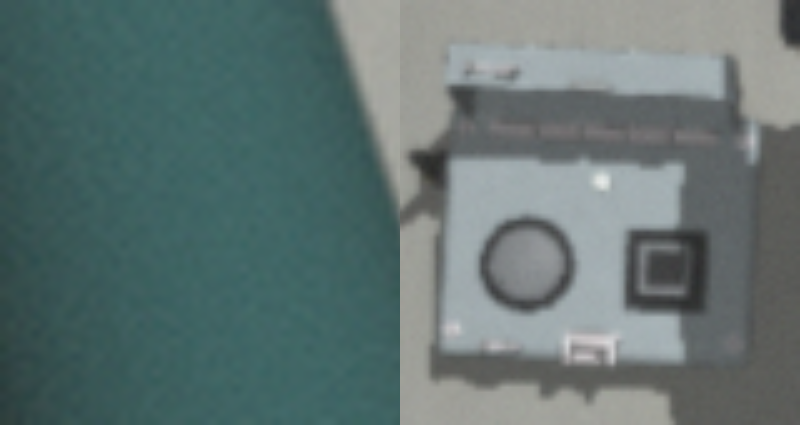

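The station is unchanged with the stop down, but the arm hides the extractor box, so I will check that later. I move behind the cover now.

```bash
python3 -m inch '[[[0.23,-0.3,0],[0,0,0],0],[[0.23,-0.7,0],[0,0,0],0],[[0.23,-1,0],[0,0,0],0],[[0.23,-1,0],[0,0,0],0]]'
python3 -m inch '[[[0,-0.3,0],[0,0,0],0],[[0,-0.49,0],[0,0,0],0],[[0,-0.49,0.19],[0,0,0],0],[[0,-0.49,0.19],[0,0,0],0],[[0,-0.49,0.19],[0,0,0],0]]'
python3 - <<'E'
from h import *
s=telemetry.observe();f=np.load("fit.npz");a=f["sa"];d=s["ee_pos"][:2]-f["so"]
print(d[0]*np.cos(a)+d[1]*np.sin(a),-d[0]*np.sin(a)+d[1]*np.cos(a),s["ee_pos"][2]-.19)
im=viewer.get_image("scene");cv2.imwrite("pics/s4.png",cv2.resize(im[180:320,240:420],None,fx=4.2,fy=4.2))
E
```

```text
time_s: 12.75
ee_pos: [0.5965, 0.0942, 0.3488]
tcp_rot: [[1.0, -0.023, 0.0], [-0.023, -1.0, 0.001], [-0.0, -0.001, -1.0]]
contact_force: [-1.0, -1.1, 0.5]
grip_width: 0.008
grip_force: 0.0
time_s: 13.38
ee_pos: [0.5999, 0.149, 0.326]
tcp_rot: [[1.0, -0.03, 0.0], [-0.03, -1.0, -0.0], [0.0, 0.0, -1.0]]
contact_force: [0.5, 0.6, 0.4]
grip_width: 0.01
grip_force: 0.0
0.1271987936314534 -7.786466662554987e-05 0.13596958166468143
```

View pics/s4.png

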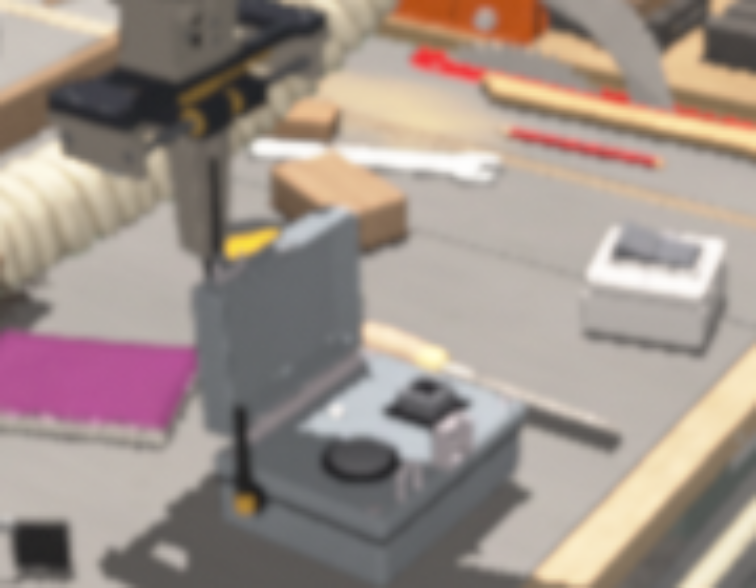

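The fingers (crop 208,265) stand behind the cover's free edge, and the rocker (crop 655,245) now has its back half raised. I push the cover forward.

```bash
python3 -m inch '[[[-0.15,0,0],[0,0,0],0],[[-0.27,0,0],[0,0,0],0],[[-0.39,0,0],[0,0,0],0],[[-0.5,0,0],[0,0,0],0],[[-0.6,0,0],[0,0,0],0],[[-0.7,0,0],[0,0,0],0],[[-0.8,0,0],[0,0,0],0],[[-0.88,0,0.03],[0,0,0],0],[[-0.97,0,0.07],[0,0,0],0],[[-1,0,0.09],[0,0,0],0]]'
```

```text
time_s: 14.68
ee_pos: [0.4789, 0.1533, 0.3141]
tcp_rot: [[1.0, -0.029, -0.001], [-0.029, -1.0, -0.0], [-0.001, 0.0, -1.0]]
contact_force: [0.2, -1.9, 0.7]
grip_width: 0.003
grip_force: 0.2
```

```bash
python3 -m inch '[[[-0.07,0,0.05],[0,0,0],0],[[-0.13,0,0.1],[0,0,0],0],[[-0.2,0,0.12],[0,0,0],0],[[-0.27,0,0.14],[0,0,0],0],[[-0.33,0,0.17],[0,0,0],0],[[-0.33,0,0.2],[0,0,0],0],[[-0.33,0,0.22],[0,0,0],0]]'
```

```text
time_s: 15.55
ee_pos: [0.4403, 0.1544, 0.2881]
tcp_rot: [[1.0, -0.029, -0.0], [-0.029, -1.0, -0.0], [-0.0, 0.0, -1.0]]
contact_force: [-0.2, -0.6, -0.0]
grip_width: 0.005
grip_force: 0.1
```

```bash
python3 -m inch '[[[-0.02,0,0.03],[0,0,0],0],[[-0.02,0,0.05],[0,0,0],0],[[-0.02,0,0.07],[0,0,0],0],[[-0.02,0,0.07],[0,0,0],0]]'
python3 -m inch '[[[0,0,0.015],[0,0,0],0],[[0,0,0.03],[0,0,0],0],[[0,0,0.04],[0,0,0],0],[[0,0,0.04],[0,0,0],0]]'
```

```text
time_s: 16.05
ee_pos: [0.4377, 0.1545, 0.2795]
tcp_rot: [[1.0, -0.029, -0.0], [-0.029, -1.0, -0.0], [-0.0, 0.0, -1.0]]
contact_force: [-0.3, 0.3, -0.2]
grip_width: 0.0
grip_force: 0.0
time_s: 16.55
ee_pos: [0.4379, 0.1545, 0.2752]
tcp_rot: [[1.0, -0.029, 0.0], [-0.029, -1.0, -0.0], [0.0, 0.0, -1.0]]
contact_force: [-1.0, -0.0, 3.2]
grip_width: 0.006
grip_force: 1.4
```

```bash
python3 -m inch '[[[0,0,0.01],[0,0,0],0],[[0,0,0.015],[0,0,0],0],[[0,0,0.015],[0,0,0],0]]'
python3 -m inch '[[[0,0,-0.3],[0,0,0],0],[[0,0,-0.7],[0,0,0],0],[[0,0.3,-1],[0,0,0],0],[[0,0.6,-1],[0,0,0],0],[[0,1,-1],[0,0,0],0],[[0,1,-1],[0,0,0],0]]'
python3 -m inch '[[[-0.2,0.5,0],[0,0,0],0],[[-0.3,1,-0.2],[0,0,0],0],[[-0.3,1,-0.4],[0,0,0],0],[[-0.3,1,-0.4],[0,0,0],0]]'
python3 -m inch '[[[-0.2,0.5,0],[0,0,0],0],[[-0.3,1,-0.2],[0,0,0],0],[[-0.3,1,-0.2],[0,0,0],0],[[-0.3,1,-0.2],[0,0,0],0]]'
python3 - <<'E'
from h import *
im=viewer.get_image("scene");c1=cv2.resize(im[220:320,270:350],(400,500),interpolation=cv2.INTER_CUBIC);c2=cv2.resize(im[225:265,375:415],(400,500),interpolation=cv2.INTER_CUBIC)
cv2.imwrite("pics/s5.png",np.hstack([c1,c2]));cv2.imwrite("pics/top5.png",viewer.get_image("top"))
f=np.load("fit.npz");a=f["sa"];M=np.array([[np.cos(a),-np.sin(a)],[np.sin(a),np.cos(a)]])
for t in(0,.1): # predicted free-edge front corners, cover outside face
    for y in(.066,-.066):
        p=[.05-.097*np.cos(t)+.025*np.sin(t),y]; w=np.append(M@p+f["so"],.0595+.097*np.sin(t)+.025*np.cos(t))
        q=proj("scene",w); print(t,y,((q-[270,220])*5).round())
E
```

```text
time_s: 16.92
ee_pos: [0.4378, 0.1547, 0.2747]
tcp_rot: [[1.0, -0.029, 0.0], [-0.029, -1.0, -0.001], [0.0, 0.001, -1.0]]
contact_force: [-6.3, -2.8, 19.6]
grip_width: 0.004
grip_force: 9.4
time_s: 17.68
ee_pos: [0.4341, 0.0314, 0.3932]
tcp_rot: [[0.999, -0.036, 0.0], [-0.036, -0.999, -0.001], [0.0, 0.001, -1.0]]
contact_force: [0.7, 1.0, -0.2]
grip_width: 0.005
grip_force: 0.0
time_s: 18.18
ee_pos: [0.3954, -0.0842, 0.4426]
tcp_rot: [[1.0, -0.03, 0.004], [-0.03, -1.0, -0.001], [0.004, 0.001, -1.0]]
contact_force: [-1.0, -0.0, -0.2]
grip_width: 0.006
grip_force: 0.0
time_s: 18.68
ee_pos: [0.3559, -0.2021, 0.4644]
tcp_rot: [[1.0, -0.028, -0.001], [-0.028, -1.0, 0.001], [-0.001, -0.001, -1.0]]
contact_force: [-0.1, 0.9, 0.3]
grip_width: 0.005
grip_force: 0.0
0 0.066 [297. 344.]
0 -0.066 [446. 223.]
0.1 0.066 [292. 325.]
0.1 -0.066 [442. 205.]
```

View pics/s5.png

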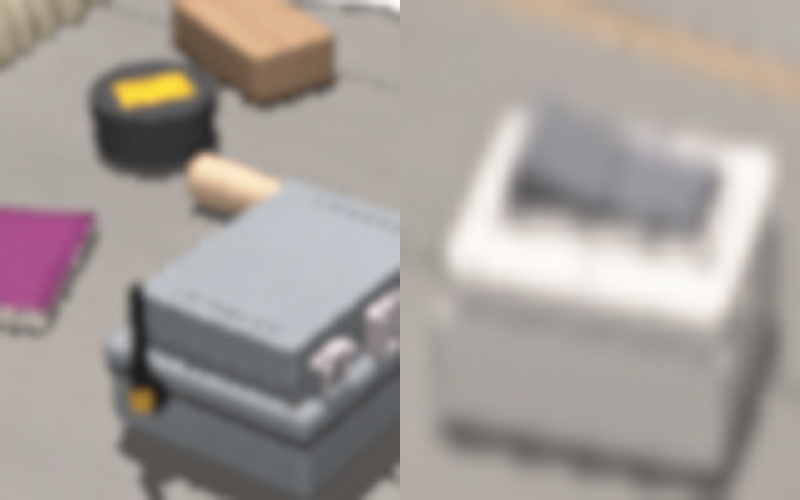

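View pics/top5.png

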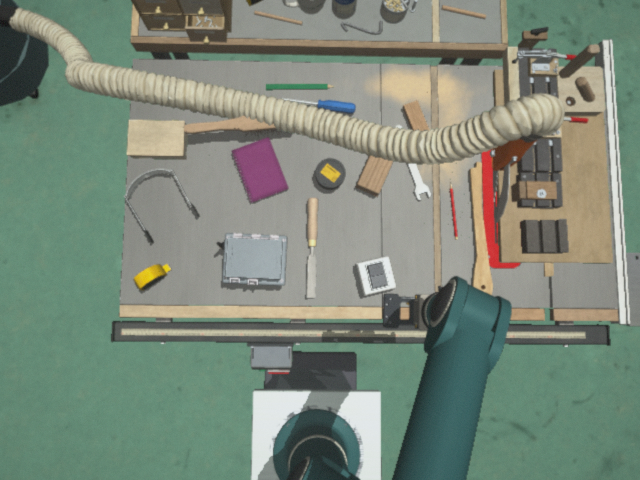

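The cover lies flat: its front corner is at crop (300,352), against (297,344) predicted for shut. It bottomed hard at 85 mm, the rocker's back half is raised, and the tools lie where they were. I hand in.

```bash
python3 -c "
from bench import env
print(env.hand_in())"
```

```text
the job is handed in; nothing more can be done
None
```

Job handed in at about 19 s: the stop is latched in, the rocker was tipped to off more than three seconds later, the cover was pressed shut last, and the tools were left where they lay. The hand-in returned no verdict.

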